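Rock a pendulum angle gauge on a round-topped stud to its set mark and hold

TASK

Pick the pendulum angle gauge up by its handle and set the V-groove of its base astride the round top of the stud, midway along the stud and in line with it. Keeping it seated there, first rock it until the hanging pointer stands at the round end pin on the right of the scale for a moment, to see that it swings freely, then rock it the other way until the pointer settles on the square marker tab on the left. Finish holding the gauge there by its handle, still resting on the stud without bearing down hard; leave the vial, the bottle and the tape roll alone.

Things in the scene. Friction and masses are not known exactly. Their poses are not given: they have to be found in the camera images.
- gauge: Loose upright angle gauge, 0.35 kg: white face in a grey frame, 100 wide (y) x 50 deep (x) x 168 mm tall. Origin: centre of underside; z up, -x the face side (to the robot within 0.4 rad at first), +y left as seen facing the dial. Base 90 mm wide, 26 mm high; under it a 90-degree V-groove along x: 36 mm wide at the underside, apex 18 mm up. Frame top at 122 mm.
- grip (a point): Grasp point in the gauge's black handle, an upright flat-sided block 24 mm wide (y), 36 mm deep (x), 46 mm tall, central on the frame: 146 mm above the gauge's underside, 22 mm below the handle's top, 24 mm above the frame. Fingers close along the gauge's y (24 mm). Axes as the gauge's.
- groove (a point): Point of the gauge on its centre line 3.9 mm above the underside, where the axis of a 20 mm round bar lies when fully seated in the V-groove (142.1 mm below point grip). Axes as the gauge's.
- stand: Fixed steel stand. Origin: centre of its underside, on the worktop. Foot plate 110 x 100 x 10 mm; on it an upright stud 20 mm thick (y), 80 mm long (x), with a half-round top of 10 mm radius along x, whose crest is 65 mm above the worktop. x runs along the stud, z up.
- stud_axis (a point): Middle of the stud on the axis of its half-round top, 55 mm above the worktop. Axes as the stand's. The gauge rocks about the x axis here; groove and stud_axis coincide when it is seated.
- pointer (a joint): Pendulum pointer, hinged about the gauge's x axis 100 mm above its underside, 62 mm long with a round bob, rad. Hangs plumb after a short damped swing (about 2.5 Hz, settles in 2 s). 0 when the gauge is upright, positive with its tip to the gauge's +y. Rolling the gauge by +a about its own x (right-handed) makes it read -a: top tipped to the left (+y) makes it positive.
- tab (a joint): Angle of the square marker tab on the scale, same zero and sign as the pointer, 0.17 to 0.36 rad; stiff, stays put in the gauge. The pointer is on the tab when both angles are equal.
- pointer_tip (a point): Tip of the pointer, 62 mm from its pivot.
- tab_mark (a point): Inner point of the square tab (10 mm wide, dark steel), 62 mm from the pivot: meets pointer_tip when the pointer is on the tab.
- end_pin (a point): Point of the scale just inside the fixed round end pin (6 mm dia., dark steel), 62 mm from the pivot on the gauge's -y side (right as seen facing the dial), at pointer value -0.30 rad.
- vial: Bystander: small upright glass vial with black cap, 22 mm dia., 51 mm tall; origin centre of underside.
- tape_roll: Bystander: roll of tape lying flat, 98 mm dia., 25 mm high; origin centre of underside.
- bottle: Bystander: white square bottle with black cap, 49 x 49 x 116 mm, upright; origin centre of underside.
There are look-alikes about, which are no part of the job. What is shaped like the stand but green is not meant.

How it is judged:
By the outcome, as a careful person would: the job done as asked, in the order asked, and still so for the second after the job is handed in, while the arm keeps its last pose, push and grip.
It also fails if it takes over 58 s, if anything falls off the work surface, if the arm or the gripper's body presses on something with over 40 N, if the wrist force passes 120 N, or if a joint passes its speed limit or range.

ROBOT

A 6-joint arm with a two-finger parallel gripper is mounted at the origin on a cart in front of the work surface, level with it; the furniture and walls round the work are solid. World frame = base frame: x ahead of the robot, y to its left, z up, the work surface at z = 0. Lengths are in m, angles in rad, forces in N, time in s.
With the tool pointing down it reaches from about 0.35 to 0.775 m from the base axis. Payload 5.5 kg.
Tool frame: the origin (TCP) lies where the fingers leave the gripper's body, on its centre line; the fingertips stand env.tip_reach ahead of it and the grasp point (between the pads) lies 54 mm ahead of it (env.tip_reach is the distance from the TCP to the fingertips, in m); z points along the fingers, y is the line along which they close (so a half turn about z gives the same grasp; the last joint's range is limited). The gripper opens to 85 mm and grips with 20 to 120 N. Pads are 22 mm wide; open, the fingers measure 114 mm over their backs; the gripper's body (76 mm by 85 mm) begins 54 mm behind the grasp point. The pads swing forward as they close: fully open they stand 13 mm farther back than shut.
Start: joints at [1.051, 0.313, 0.046, 1.304, 0, 1.431], TCP at [0.213, 0.534, 0.304] pointing down, gripper open.
Joint ranges: [-2.76, 2.76], [-0.86, 1.69], [-1.03, 1.26], [-2.2, 2.34], [-1.47, 1.5], [-3.14, 3.14]. Speed limits (rad/s): [2.57, 2.57, 3.14, 3.14, 3.14, 3.14].

INTERFACE

Orientations are given as a unit quaternion [w, x, y, z].
In Python, from workcell import status, optics, hand_in, env gives the robot as it stands.
- The arm moves only by the shell command python3 -m handwheel 'ROWS' [FORCE]. ROWS is a JSON object whose one key "deltas" holds a list of rows, each a list of 5 numbers: the opening, from -1 (shut) to 1 (fully open), then the shift along the tool's x, y, z in units of 40 mm (1.0 is 40 mm), then the turn about the tool's z in units of 10 degrees (1.0 is 10 degrees). In form: {"deltas": [[jaw, x, y, z, roll], ...]}. A call has 1 to 20 rows; each row shifts and turns the commanded pose from where the row before left it, along the tool's axes as they then stand; what a row does not reach is not made up. A row lasts 1/8 s, in which the tool goes at most 62.5 mm and 10.7 degrees, less where a joint would pass 70% of its speed; a pose out of reach is approached as far as the arm can. A call is refused whole if a number of a shift passes 1 or a number of a turn 1, either way. A call with a gripper value outside its range is refused whole. The fingers move at their own pace and stop on an object; FORCE is the grip in N (left out, the last holds). Time passes only in rows, so rows that do not move let the fingers close. It gives the time, the measured TCP pose, the force, the opening and the grip force at its end, in the units of the state.
- status.get_state(): the state, without advancing time (a new reading comes with each control period).
- optics.read_camera(name): name is "scene" or "top"; returns a dict with "frame" (420x560x3 uint8, red, green, blue), "depth" (420x560 float32, m along the optical axis (not along the pixel's ray), 0 where there is no reading), "vfov" (degrees; the focal length in pixels is half the picture's height over the tangent of half this angle, whatever the lens; pixels are square), "cx", "cy" (the principal point, pixels), "origin" and "attitude" of the camera in the world. Camera axes: x right, y down, z forward; pixel columns grow to the right and rows downward; lengths in m; the calibration is good to about 2 mm. A picture is of the moment at which its call begins.
- hand_in(): hands the job in; it is judged then, once.
The state is a dict: "clock": time; "joint_pos": joint angles; "qvel": joint speeds; "tau": joint torques, N m; "tcp_pos": TCP position; "orientation": TCP orientation; "wrist_force": force on the tool from outside, world axes, zero at the start; "ft_torque": the same for the moment, N m; "finger_gap": finger opening in m; "grip_force": force on a finger pad.
Only numpy, scipy, OpenCV 4.12 (cv2) and the standard library are available. Lean on these libraries where they do the work, as an engineer would, in place of code of your own. Each camera call takes 0.05 s, during which the arm holds its last target. There are 200 camera calls.

## Working session

There is one attempt and no reset: what is moved stays moved. The work goes in short steps, Python scripts to look and compute and a shell command to move; the robot and the scene stay as the last step left them, time stands still between calls to the robot, and variables do not carry over. Pictures are saved under pics/ and viewed, at most 10 in all, crops included, and the job is handed in when it is done.

```bash
ls; mkdir -p pics
python3 - <<'E'
from workcell import status, optics, env
import cv2, numpy as np
print(env.tip_reach, status.get_state())
ims=[]
for n in("scene","top"):
    c=optics.read_camera(n); print(n,c["vfov"],c["cx"],c["cy"],c["origin"],c["attitude"])
    np.savez(f"{n}0.npz",**c)
    cv2.imwrite(f"pics/{n}0.png",cv2.cvtColor(c["frame"],cv2.COLOR_RGB2BGR))
E
```

```text
pics
0.0726 {'clock': 0.0, 'joint_pos': array([ 1.05142096e+00,  3.14017549e-01,  4.49776409e-02,  1.30356896e+00,
       -1.16462191e-05,  1.43117144e+00]), 'qvel': array([-3.47996013e-03, -5.65259291e-04, -1.11224723e-04, -1.00378863e-03,
        9.10877256e-05,  7.59572612e-04]), 'tau': array([ 6.40950439e-04, -4.80617523e+01,  2.98538697e+01,  1.90390495e-02,
       -1.39972462e-04, -1.29072262e-06]), 'tcp_pos': array([0.21298617, 0.53370267, 0.30299843]), 'orientation': array([-2.87731849e-04,  1.88736297e-01,  9.82027387e-01, -8.59400187e-04]), 'wrist_force': array([ 0.15084896, -0.23111683, -0.62105841]), 'ft_torque': array([0.02125836, 0.01765248, 0.01098473]), 'grip_force': 0.0, 'finger_gap': 0.08564628557775779}
scene 43.67043341166492 273.3791523585873 208.8817020931943 [-0.1487575  -1.31887318  0.9401202 ] [-0.47427665  0.83685777 -0.24381672  0.12362902]
top 53.6100463283139 279.6872481471048 204.05495498172462 [ 0.34833261 -0.10646014  1.42558905] [ 0.05342563 -0.70245435  0.70709236 -0.06102448]
```

View pics/scene0.png

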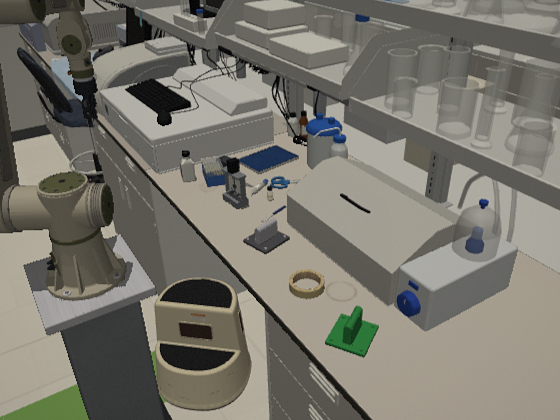

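View pics/top0.png

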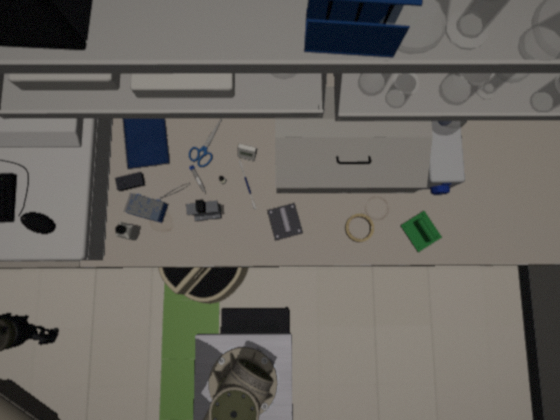

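```bash
cat > h.py <<'E'
import numpy as np, cv2
from scipy.spatial.transform import Rotation as R
def rot(c): q=c["attitude"]; return R.from_quat([q[1],q[2],q[3],q[0]]).as_matrix()
def foc(c): return c["frame"].shape[0]/2/np.tan(np.radians(float(c["vfov"]))/2)
def cloud(c):
    h,w=c["depth"].shape; v,u=np.mgrid[:h,:w]; f=foc(c); d=c["depth"]
    P=np.stack([(u-c["cx"])/f*d,(v-c["cy"])/f*d,d],-1)
    return P@rot(c).T+c["origin"]
def ray(c,u,v):
    f=foc(c); return rot(c)@np.array([(u-c["cx"])/f,(v-c["cy"])/f,1.])
def onplane(c,u,v,p,n):
    d=ray(c,u,v); o=np.array(c["origin"]); return o+d*(np.dot(np.array(p)-o,n)/np.dot(d,n))
def proj(c,P):
    q=(np.atleast_2d(P)-c["origin"])@rot(c); f=foc(c)
    return np.stack([q[:,0]/q[:,2]*f+c["cx"],q[:,1]/q[:,2]*f+c["cy"]],-1)
def crop(c,u0,u1,v0,v1,s,fn):
    im=cv2.cvtColor(c["frame"],cv2.COLOR_RGB2BGR)[v0:v1,u0:u1]
    cv2.imwrite(fn,cv2.resize(im,None,fx=s,fy=s,interpolation=cv2.INTER_CUBIC))
E
python3 - <<'E'
from h import *
s=dict(np.load("scene0.npz")); t=dict(np.load("top0.npz"))
a=lambda c,u0,u1,v0,v1,sc:cv2.resize(cv2.cvtColor(c["frame"],cv2.COLOR_RGB2BGR)[v0:v1,u0:u1],None,fx=sc,fy=sc,interpolation=cv2.INTER_CUBIC)
A=a(s,205,285,150,260,5.4)[:594]; B=a(t,185,305,190,245,3)
B=cv2.copyMakeBorder(B,0,594-B.shape[0],0,0,cv2.BORDER_CONSTANT)
cv2.imwrite("pics/z0.png",np.hstack([A,B])[:, :800]); print(A.shape,B.shape)
for n,c,(u0,u1,v0,v1) in(("top gauge",t,(185,225,195,222)),("top stand",t,(262,306,200,244)),("scene gauge",s,(218,252,150,212)),("scene stand",s,(240,292,210,252))):
    P=cloud(c)[v0:v1,u0:u1].reshape(-1,3); ok=(P[:,2]>.006)&(P[:,2]<.25)
    hs,e=np.histogram(P[ok,2],bins=np.arange(0,.2,.01)); print(n,hs)
    for lo,hi in((.006,.015),(.05,.075),(.11,.13),(.155,.18)):
        Q=P[(P[:,2]>lo)&(P[:,2]<hi)]
        if len(Q)>5:
            r=cv2.minAreaRect((Q[:,:2]*1000).astype(np.float32)); print(lo,len(Q),Q.mean(0).round(4),r, np.median(Q[:,2]))
E
```

```text
(594, 432, 3) (594, 360, 3)
top gauge [  9  18 166   6   5   2   2   5   1   5   0 105 159   8  10   9  87   8
   0]
0.006 17 [0.5474 0.1201 0.0094] ((565.8504638671875, 124.36354064941406), (107.9395980834961, 88.1256332397461), 89.66310119628906) 0.00753323284472196
0.11 264 [0.5507 0.1251 0.1206] ((551.84716796875, 127.01227569580078), (36.5546989440918, 99.91093444824219), 6.950836181640625) 0.12066022070299687
0.155 101 [0.5512 0.1263 0.1658] ((551.1170654296875, 126.82672882080078), (35.15045928955078, 25.511877059936523), 1.4365540742874146) 0.16613930809127786
top stand [353 249   6   4   6  40 106   0   0   0   0   0   0   0   0   0   0   0
   0]
0.006 586 [ 0.5182 -0.1372  0.0095] ((519.767578125, -139.15638732910156), (124.20183563232422, 130.34202575683594), 87.59408569335938) 0.009157891046024935
0.05 146 [ 0.519  -0.1378  0.0615] ((518.8646240234375, -138.14187622070312), (79.02445220947266, 19.650964736938477), 14.710975646972656) 0.062126426037915516
scene gauge [ 85 243 226 128  69  66  97  54  53  35  17  34 108  31  32  33  43  15
   0]
0.006 229 [0.6723 0.2981 0.0
[... 295 characters left out ...]
2 0.1076 0.1222] ((556.4103393554688, 119.65325927734375), (41.18648147583008, 108.10493469238281), 4.600452899932861) 0.12208389724436525
0.155 77 [0.5535 0.118  0.1648] ((554.763427734375, 118.81917572021484), (38.18324279785156, 32.77781677246094), 3.301395893096924) 0.165931501129974
scene stand [167 347  65  68  81  73 111   4   0   0   0   0   0   0   0   0   0   0
   0]
0.006 453 [ 0.5235 -0.1519  0.0107] ((553.9996337890625, -100.87977600097656), (246.9466094970703, 150.3600311279297), 52.811988830566406) 0.010775106883008312
0.05 187 [ 0.537  -0.1439  0.0606] ((556.0579223632812, -140.11244201660156), (146.42861938476562, 26.444578170776367), 11.922054290771484) 0.061423956534529256
```

View pics/z0.png

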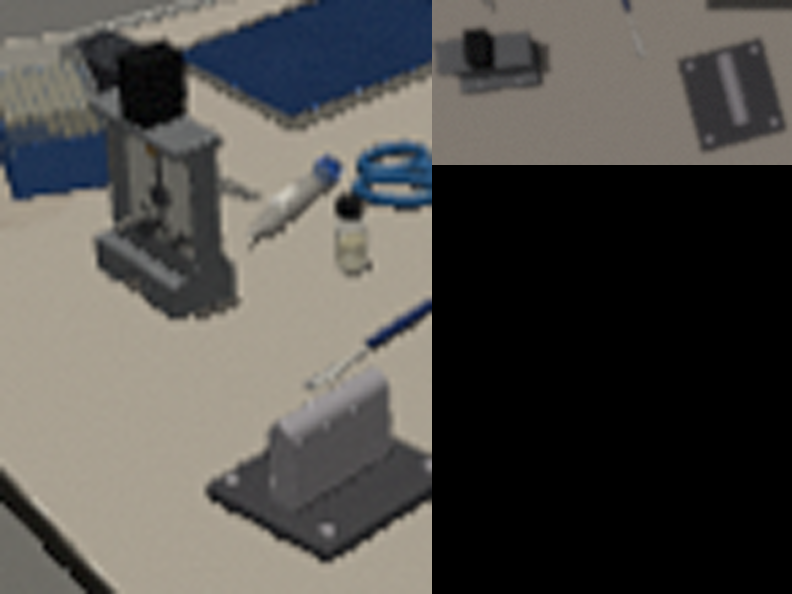

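Run:
```python
from h import *
t=dict(np.load("top0.npz")); s=dict(np.load("scene0.npz"))
P=cloud(t)
for nm,sl,lo,hi in(("frame",np.s_[195:222,185:225],.112,.13),("handle",np.s_[195:222,185:225],.158,.175),("stud",np.s_[200:244,262:306],.056,.07)):
    Q=P[sl].reshape(-1,3); Q=Q[(Q[:,2]>lo)&(Q[:,2]<hi)][:,:2]*1000
    m=Q.mean(0); w,V=np.linalg.eigh(np.cov((Q-m).T)); a=np.degrees(np.arctan2(V[1],V[0]))
    L=[np.ptp((Q-m)@V[:,i]) for i in(0,1)]; mid=[((Q-m)@V[:,i]).max()/2+((Q-m)@V[:,i]).min()/2 for i in(0,1)]
    print(nm,m,"mid",m+V@mid,"axes",a,"ext",L,w)
# foot plate in top by colour on the worktop
for nm,c in(("top",t),("scene",s)):
    Q=cloud(c).reshape(-1,3); 
    for x0,x1,y0,y1 in((.5,.75,-.5,-.2),(.3,.7,.3,.7),(.45,.7,.15,.3),(.6,.8,-.2,.15)):
        q=Q[(Q[:,0]>x0)&(Q[:,0]<x1)&(Q[:,1]>y0)&(Q[:,1]<y1)&(Q[:,2]>.03)]
        print(nm,(x0,x1,y0,y1),len(q), q.min(0).round(3) if len(q) else 0,np.percentile(q[:,2],[50,95]) if len(q) else 0)
```

```text
frame [550.70356924 125.29613751] mid [551.86529353 127.01698972] axes [-173.00111559   96.99888441] ext [np.float64(36.559925944979696), np.float64(99.92485737067204)] [ 114.54071727 1120.49617191]
handle [551.25810472 126.72374683] mid [551.77664727 127.10103685] axes [ -77.22282515 -167.22282515] ext [np.float64(25.26174424249099), np.float64(37.447789953651025)] [ 50.44589136 115.45592137]
stud [ 518.33362807 -138.2186255 ] mid [ 518.92123667 -138.37244225] axes [ -75.85594868 -165.85594868] ext [np.float64(19.78733387580312), np.float64(78.93642770326895)] [ 29.72678334 544.92953365]
top (0.5, 0.75, -0.5, -0.2) 10409 [ 0.613 -0.5    0.031] [0.42677622 0.76494346]
top (0.3, 0.7, 0.3, 0.7) 10358 [0.389 0.3   0.03 ] [0.1564793  0.17877579]
top (0.45, 0.7, 0.15, 0.3) 324 [0.518 0.15  0.03 ] [0.0644361  0.12292161]
top (0.6, 0.8, -0.2, 0.15) 15613 [ 0.613 -0.2    0.03 ] [0.679447   0.71761678]
scene (0.5, 0.75, -0.5, -0.2) 8859 [ 0.509 -0.5    0.03 ] [0.17217171 0.70481789]
scene (0.3, 0.7, 0.3, 0.7) 4917 [0.391 0.301 0.03 ] [0.12768288 0.17067611]
scene (0.45, 0.7, 0.15, 0.3) 351 [0.521 0.15  0.03 ] [0.05825284 0.10976069]
scene (0.6, 0.8, -0.2, 0.15) 3752 [ 0.617 -0.2    0.03 ] [0.4473377  0.51917525]
```

```bash
python3 -m handwheel '{"deltas":[[1,-0.5,-0.27,0,0],[1,-0.97,-0.53,0,0],[1,-0.97,-0.53,0,0],[1,-0.97,-0.53,0,0],[1,-0.97,-0.53,0,0],[1,-0.97,-0.53,0,0],[1,-0.97,-0.53,0,0],[1,-0.97,-0.53,0,0],[1,-0.97,-0.53,0,0],[1,-0.97,-0.53,0,0],[1,-0.97,-0.53,0,0],[1,-0.97,-0.53,0,0],[1,-0.5,-0.27,0,1],[1,0,0,0,1],[1,0,0,0,1],[1,0,0,0,1],[1,0,0,0,1],[1,0,0,0,1],[1,0,0,0,0],[1,0,0,0,0]]}' 40
```

```text
clock: 2.6
tcp_pos: [0.5522, 0.1243, 0.3036]
orientation: [-0.0, 0.653, 0.757, -0.0]
wrist_force: [-0.0, -0.9, 0.5]
finger_gap: 0.0852
grip_force: 0.0
```

```bash
python3 -m handwheel '{"deltas":[[1,0.07,-0.02,0.3,0.14],[1,0,0,0.8,0],[1,0,0,0.8,0],[1,0,0,0.5,0],[1,0,0,0.16,0],[1,0,0,0,0],[-0.1,0,0,0,0],[-0.1,0,0,0,0],[-1,0,0,0,0],[-1,0,0,0,0],[-1,0,0,0,0],[-1,0,0,0,0],[-1,0,0,0,0]]}' 40
```

```text
clock: 4.22
tcp_pos: [0.552, 0.1271, 0.2024]
orientation: [0.001, 0.664, 0.748, 0.001]
wrist_force: [2.6, 0.5, 5.5]
finger_gap: 0.0356
grip_force: 42.7
```

```bash
python3 -m handwheel '{"deltas":[[-1,0,0,-0.4,0],[-1,0,0,-0.8,0],[-1,0,0,-0.8,0],[-1,0,0,-0.5,0],[-1,-0.5,-0.12,0,0],[-1,-0.9,-0.22,0,0],[-1,-0.9,-0.22,0,0],[-1,-0.9,-0.22,0,-1],[-1,-0.6,-0.7,0,-1],[-1,-0.35,-0.8,0,-1],[-1,0,0,0,-1],[-1,0,0,0,-1],[-1,0,0,0,0],[-1,0,0,0,0],[-1,0,0,0,0],[-1,0,0,0,0]]}'
python3 - <<'E'
from workcell import optics,status
from h import *
F=[]
for i in range(4):
    c=optics.read_camera("scene"); F.append(c["frame"].astype(float))
np.savez("scene1.npz",**c)
st=status.get_state(); p=st["tcp_pos"]; print(p,st["orientation"])
u,v=proj(c,[p[0],p[1],p[2]-.13])[0]; u,v=int(u),int(v); print(u,v)
m=np.mean(F,0); np.save("mean1.npy",m)
im=cv2.cvtColor(m.astype(np.uint8),cv2.COLOR_RGB2BGR)[v-40:v+40,u-40:u+40]
cv2.imwrite("pics/air1.png",cv2.resize(im,None,fx=7.4,fy=7.4,interpolation=cv2.INTER_CUBIC))
E
```

```text
clock: 6.22
tcp_pos: [0.4932, -0.0617, 0.3014]
orientation: [-0.0, 0.286, 0.958, 0.0]
wrist_force: [1.0, -0.8, -3.9]
finger_gap: 0.036
grip_force: 41.8
[ 0.4932892  -0.06172896  0.30148898] [7.36072160e-06 2.85382305e-01 9.58413761e-01 4.42529719e-05]
242 185
```

View pics/air1.png

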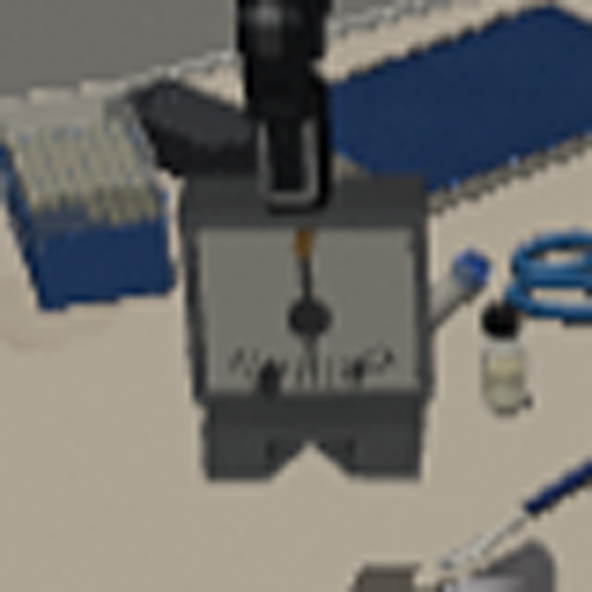

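Run:
```python
from h import *
c=dict(np.load("scene1.npz")); m=np.load("mean1.npy").astype(np.float32)
u0,v0=202,145
yaw=np.radians(2*np.degrees(np.arctan2(.9584,.2854))-90); X=np.array([np.cos(yaw),np.sin(yaw),0]); Y=np.array([-X[1],X[0],0]); print("yaw",np.degrees(yaw))
o=np.array([.4933,-.0617,.3015-.2024])
def g(u,v,d=-.012):
    p=onplane(c,u,v,o+X*d,X)-o; return np.array([p@Y,p[2]])*1000
gray=m.mean(2); 
def blob(cu,cv,r,nm,fn=None):
    s=8; cu=u0+cu/7.4-.43; cv=v0+cv/7.4-.43
    W=gray[int(cv)-8:int(cv)+9,int(cu)-8:int(cu)+9]; 
    vv,uu=np.mgrid[int(cv)-8:int(cv)+9,int(cu)-8:int(cu)+9]
    bg=np.percentile(gray[155:185,232:255],80); w=np.clip(bg-W,0,None)**1*(np.hypot(uu-cu,vv-cv)<r)
    w[w<.35*w.max()]=0
    q=((uu*w).sum()/w.sum(),(vv*w).sum()/w.sum()); print(nm,np.round(q,2),g(*q).round(1)); return g(*q)
# pivot = orange
rgb=m[165:182,232:255]; or_=np.clip(rgb[...,0]-rgb[...,2]-25,0,None); vv,uu=np.mgrid[165:182,232:255]
q=((uu*or_).sum()/or_.sum(),(vv*or_).sum()/or_.sum()); pv=g(*q); print("pivot",q,pv.round(1))
for nm,a in(("bob",(308,318,3.2)),("tab",(268,378,2.6)),("pin",(357,372,2.2))):
    b=blob(*a,nm); d=b-pv; print("  r",np.hypot(*d).round(1),"ang",np.arctan2(d[0],-d[1]).round(3))
np.set_printoptions(linewidth=200)
print(gray[188:201,228:258].astype(int))
```

```text
yaw 56.83420225750896
pivot (np.float64(242.42393162393162), np.float64(177.47692307692307)) [ -3.7 105.5]
bob [243.19 187.51] [-4.2 71. ]
  r 34.5 ang -0.013
tab [237.82 195.99] [14.  41.4]
  r 66.4 ang 0.27
pin [249.7  194.77] [-22.7  45.4]
  r 63.0 ang -0.307
[[ 58  80 113 111 110 110 110 110 110 111 109 111 106  33  36  37  37  39  62 114 110 110 110 110 110 111 111 110 111 108]
 [ 61  78 113 110 110 110 110 110 110 110 110 111 109  58  34  37  36  41  86 113 110 110 110 110 110 110 109 110 111 109]
 [ 57  80 114 111 110 111 110 110 110 110 109 111 110  98  74  57  51  95 107 111 111 110 110 110 111 110 110 110 111 110]
 [ 56  66 114 110 110 111 111 111 111 111 110 110 111 112 104  70  72 115 112 110 110 111 111 111 110 104 112 111 112 110]
 [ 55  58 114 111 111 108  83 111  96 112 113 112 111 111 110  81  77 114 111 111 111 112 110  95  94 104  84 112 111 110]
 [ 54  61 115 111 109  92  77 109  87 111  80 104  98 111  96  89  70 112  95 110  95  98  79  85 105 109  58 100 111 109]
 [ 52  54 113 111 109  84 102  97 102  74  37  71  74 111  85  89  64 113  86 111  91  73  40  75  89  82  95 105 111 110]
 [ 52  51 114 111 110 102 109  83  92  35  31  42  85 110  71 103  66 112  86 110  73  65  38  86  99  96 113 111 111 109]
 [ 53  54 116 113 113 113 112 103  83  37  35  48 110 112  79 113  81 112  88 113  96  85  68 110 115 114 113 113 112 113]
 [ 53  53  94  96  95  95  96  95  69  37  37  50 100  96  85  96  84  94  81  91  91  80  75  91  88  87  87  87  88  87]
 [ 65  62  66  65  65  65  65  65  54  48  40  51  66  64  64  65  64  64  62  60  60  59  59  59  58  57  58  58  58  57]
 [114  68  52  51  52  53  54  53  53  53  49  52  50  50  50  51  51  51  52  51  51  51  52  52  53  52  54  54  53  53]
 [154 113  49  52  53  53  54  55  53  52  52  53  53  52  51  52  52  52  52  51  52  53  53  53  53  55  54  53  54  53]]
```

```bash
python3 -m handwheel '{"deltas":[[-1,0,0,0,1],[-1,0,0,0,1],[-1,0,0,0,1],[-1,0,0,0,1],[-1,0,0,0,0.24],[-1,-0.5,0.04,0,0],[-1,-0.8,0.06,0,0],[-1,-0.5,0.03,0,0],[-1,-0.2,0.02,0.3,0],[-1,0,0,0.4,0],[-1,0,0,0,0],[-1,0,0,0,0]]}'
python3 - <<'E'
from workcell import status
import numpy as np
s=status.get_state();q=s["orientation"];p=s["tcp_pos"];y=2*np.arctan2(q[2],q[1])-np.pi/2
d=np.array([.5189,-.1383])-p[:2];print(p,np.degrees(y),"dx",d@[-np.sin(y),np.cos(y)]/.04,"dy",d@[np.cos(y),np.sin(y)]/.04,s["wrist_force"],s["ft_torque"])
E
```

```text
clock: 7.92
tcp_pos: [0.5189, -0.1375, 0.2735]
orientation: [-0.0, 0.612, 0.791, 0.0]
wrist_force: [-0.3, 0.9, -3.4]
finger_gap: 0.0359
grip_force: 41.8
[ 0.51890177 -0.13746682  0.27350194] 14.466957763730228 dx -0.02015803034595181 dy -0.005246591719204287 [-0.28304286  0.85929811 -3.44736888] [-0.06089884 -0.01489054  0.06944026]
```

```bash
python3 -m handwheel '{"deltas":[[-1,-0.02,0,0.2,0],[-1,0,0,0.2,0],[-1,0,0,0.05,0],[-1,0,0,0,0],[-1,0,0,0,0]]}';python3 -m handwheel '{"deltas":[[-1,0,0,0.025,0],[-1,0,0,0,0]]}'; python3 -m handwheel '{"deltas":[[-1,0,0,0.025,0],[-1,0,0,0,0]]}'
```

```text
clock: 8.55
tcp_pos: [0.5193, -0.1385, 0.2556]
orientation: [0.0, 0.613, 0.79, 0.0]
wrist_force: [0.2, 0.2, -3.1]
finger_gap: 0.0354
grip_force: 41.8
clock: 8.8
tcp_pos: [0.5193, -0.1386, 0.2546]
orientation: [0.0, 0.613, 0.79, 0.0]
wrist_force: [-0.6, -0.4, -3.5]
finger_gap: 0.0357
grip_force: 41.8
clock: 9.05
tcp_pos: [0.5195, -0.1389, 0.2538]
orientation: [0.001, 0.613, 0.79, -0.0]
wrist_force: [-0.0, -1.8, -1.0]
finger_gap: 0.0358
grip_force: 42.2
```

```bash
python3 -m handwheel '{"deltas":[[-1,0,0,0.02,0],[-1,0,0,0,0]]}';python3 -m handwheel '{"deltas":[[-1,0,0,0.02,0],[-1,0,0,0,0]]}'
python3 - <<'E'
from workcell import optics,status
from h import *
c=optics.read_camera("scene"); np.savez("scene2.npz",**c)
p=status.get_state()["tcp_pos"]
u,v=proj(c,[p[0],p[1],p[2]-.15])[0]; u,v=int(u),int(v); print(u,v)
crop(c,u-40,u+40,v-40,v+40,7.4,"pics/seat2.png")
E
```

```text
clock: 9.3
tcp_pos: [0.5196, -0.139, 0.2535]
orientation: [0.001, 0.613, 0.79, -0.0]
wrist_force: [-0.2, -1.7, 3.9]
finger_gap: 0.0355
grip_force: 42.6
clock: 9.55
tcp_pos: [0.5196, -0.1389, 0.2534]
orientation: [0.001, 0.613, 0.79, 0.0]
wrist_force: [-2.0, -1.6, 8.8]
finger_gap: 0.0359
grip_force: 43.3
263 212
```

View pics/seat2.png

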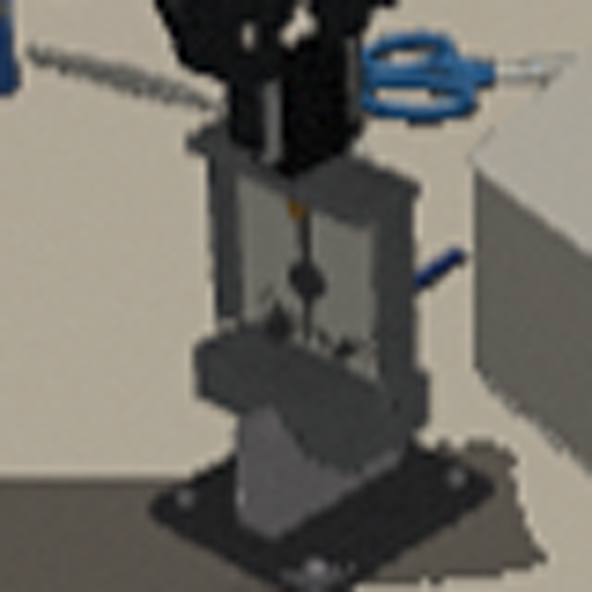

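```bash
python3 -m handwheel '{"deltas":[[-1,0,0,0,0],[-1,0,0,0,0],[-1,-0.12,0,0.002,0],[-1,-0.12,0,0.006,0],[-1,-0.12,0,0.01,0],[-1,0,0,0,0]]}' 20;python3 -m handwheel '{"deltas":[[-1,-0.12,0,0.014,0],[-1,-0.12,0,0.018,0],[-1,-0.12,0,0.022,0],[-1,0,0,0,0]]}'
```

```text
clock: 10.35
tcp_pos: [0.5233, -0.1518, 0.2526]
orientation: [0.0, 0.612, 0.791, 0.002]
wrist_force: [-1.4, 1.9, 10.0]
finger_gap: 0.0353
grip_force: 43.1
clock: 10.85
tcp_pos: [0.527, -0.1661, 0.2504]
orientation: [0.001, 0.612, 0.79, 0.001]
wrist_force: [-0.8, 1.5, 7.8]
finger_gap: 0.0356
grip_force: 42.6
```

```bash
python3 -m handwheel '{"deltas":[[-1,-0.12,0,0.026,0],[-1,-0.12,0,0.031,0],[-1,-0.11,0,0.033,0],[-1,0,0,0,0],[-1,0,0,0,0],[-1,0,0,0,0],[-1,0,0,0,0],[-1,0,0,0,0],[-1,0,0,0,0],[-1,0,0,0,0],[-1,0,0,0,0],[-1,0,0,0,0],[-1,0,0,0,0],[-1,0,0,0,0],[-1,0,0,0,0]]}' 20
python3 - <<'E'
from workcell import optics,status
from h import *
F=[]
for i in range(4):
    c=optics.read_camera("scene"); F.append(c["frame"].astype(float))
np.savez("scene3.npz",**c); m=np.mean(F,0); np.save("mean3.npy",m)
p=status.get_state()["tcp_pos"]; print(p)
im=cv2.cvtColor(m.astype(np.uint8),cv2.COLOR_RGB2BGR)[172:252,225:305]
cv2.imwrite("pics/right3.png",cv2.resize(im,None,fx=7.4,fy=7.4,interpolation=cv2.INTER_CUBIC))
E
```

```text
clock: 12.72
tcp_pos: [0.5306, -0.1797, 0.2468]
orientation: [0.001, 0.612, 0.79, 0.001]
wrist_force: [-0.7, 0.8, 6.7]
finger_gap: 0.0357
grip_force: 42.2
[ 0.53058119 -0.17975658  0.24678393]
```

View pics/right3.png

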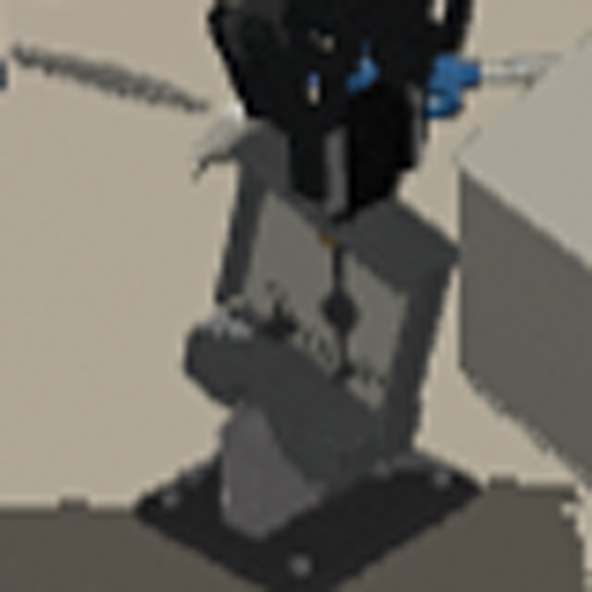

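```bash
cat > meas.py <<'E'
from h import *
def run(c,gray,rgb,u0,v0,yawdeg,o,pts,d=-.02):
    yaw=np.radians(yawdeg);X=np.array([np.cos(yaw),np.sin(yaw),0]);Y=np.array([-X[1],X[0],0]);o=np.array(o)
    def g(u,v): p=onplane(c,u,v,o+X*d,X)-o; return np.array([p@Y,p[2]])*1000
    out={}
    for nm,(a,b,r) in pts.items():
        cu=u0+a/7.4-.43; cv=v0+b/7.4-.43
        vv,uu=np.mgrid[int(cv)-8:int(cv)+9,int(cu)-8:int(cu)+9]
        if nm=="pivot": W=rgb[vv,uu]; w=np.clip(W[...,0]-W[...,2]-25,0,None)
        else: w=np.clip(100-gray[vv,uu],0,None)
        w=w*(np.hypot(uu-cu,vv-cv)<r); w[w<.35*w.max()]=0
        q=((uu*w).sum()/w.sum(),(vv*w).sum()/w.sum()); out[nm]=g(*q)
        e=out[nm]-out["pivot"]; print(nm,np.round(q,2),out[nm].round(1),"r",np.hypot(*e).round(1),"ang",np.arctan2(e[0],-e[1]).round(3))
E
python3 - <<'E'
from meas import *
c=dict(np.load("scene3.npz")); m=np.load("mean3.npy"); gray=m.mean(2)
run(c,gray,m,225,172,14.4,[.5189,-.1383,.055],{"pivot":(327,241,3),"bob":(342,308,2.8),"tab":(280,325,2.4),"pin":(347,377,1.6)})
c=dict(np.load("scene1.npz")); m=np.load("mean1.npy")
run(c,m.mean(2),m,202,145,56.8,[.4933,-.0617,.0991],{"pivot":(305,240,3),"bob":(308,318,3.2),"tab":(268,378,2.6),"pin":(357,372,2.2)})
c=dict(np.load("scene2.npz")); m=c["frame"].astype(float)
run(c,m.mean(2),m,223,172,14.4,[.5189,-.1383,.0511],{"pivot":(297,210,3),"bob":(307,280,2.8),"tab":(278,322,2.4),"pin":(346,350,1.8)})
np.set_printoptions(linewidth=200)
E
```

```text
pivot [268.61 204.  ] [-46.3 106.2] r 0.0 ang 3.142
bob [270.43 213.3 ] [-52.6  77. ] r 29.9 ang -0.211
tab [262.48 215.67] [-18.6  54.6] r 58.6 ang 0.493
pin [270.86 222.33] [-53.2  45.8] r 60.8 ang -0.113
pivot [242.4  177.52] [ -4.5 109.5] r 0.0 ang 3.142
bob [243.19 187.51] [-5.  75.4] r 34.1 ang -0.015
tab [237.83 196.01] [13. 46.] r 65.9 ang 0.269
pin [249.69 194.9 ] [-23.4  49.5] r 62.9 ang -0.306
pivot [262.35 199.79] [-20.8 114.4] r 0.0 ang 3.142
bob [263.97 209.5 ] [-26.   83.1] r 31.7 ang -0.164
tab [260.03 215.44] [-8.  54.9] r 60.9 ang 0.213
pin [268.99 218.97] [-45.8  58.3] r 61.4 ang -0.419
```

```bash
python3 -m handwheel '{"deltas":[[-1,-0.02,0,0.006,0],[-1,-0.02,0,0.006,0],[-1,0,0,0,0],[-1,0,0,0,0],[-1,0,0,0,0],[-1,0,0,0,0],[-1,0,0,0,0],[-1,0,0,0,0],[-1,-0.02,0,0.006,0],[-1,-0.02,0,0.007,0],[-1,0,0,0,0],[-1,0,0,0,0],[-1,0,0,0,0],[-1,0,0,0,0],[-1,0,0,0,0],[-1,0,0,0,0]]}' 20; python3 -m handwheel '{"deltas":[[-1,0.08,0,-0.025,0],[-1,0.12,0,-0.033,0],[-1,0.12,0,-0.031,0],[-1,0.12,0,-0.026,0],[-1,0.12,0,-0.022,0],[-1,0.12,0,-0.018,0],[-1,0.12,0,-0.014,0],[-1,0.12,0,-0.01,0],[-1,0.12,0,-0.006,0],[-1,0.12,0,-0.002,0],[-1,0.1,0,0,0],[-1,0,0,0,0],[-1,0,0,0,0]]}' 20
```

```text
clock: 14.92
tcp_pos: [0.5313, -0.1826, 0.2459]
orientation: [0.001, 0.612, 0.791, 0.001]
wrist_force: [-0.7, 1.1, 8.9]
finger_gap: 0.0356
grip_force: 42.3
clock: 16.55
tcp_pos: [0.5178, -0.1338, 0.2515]
orientation: [-0.001, 0.613, 0.79, 0.0]
wrist_force: [2.0, -0.3, 2.8]
finger_gap: 0.0356
grip_force: 42.5
```

```bash
python3 -m handwheel '{"deltas":[[-1,0.12,0,0.006,0],[-1,0.12,0,0.01,0],[-1,0.12,0,0.014,0],[-1,0.12,0,0.018,0],[-1,0.12,0,0.022,0],[-1,0.12,0,0.026,0],[-1,0.12,0,0.03,0],[-1,0,0,0,0],[-1,0,0,0,0],[-1,0,0,0,0],[-1,0,0,0,0],[-1,0,0,0,0],[-1,0,0,0,0],[-1,0,0,0,0],[-1,0,0,0,0],[-1,0,0,0,0],[-1,0,0,0,0],[-1,0,0,0,0],[-1,0,0,0,0],[-1,0,0,0,0]]}' 20
python3 - <<'E'
from workcell import optics,status
from h import *
F=[]
for i in range(6):
    c=optics.read_camera("scene"); F.append(c["frame"].astype(float))
np.savez("scene4.npz",**c); m=np.mean(F,0); np.save("mean4.npy",m)
np.set_printoptions(linewidth=220)
im=cv2.cvtColor(m.astype(np.uint8),cv2.COLOR_RGB2BGR)[180:240,225:305]
cv2.imwrite("pics/left4.png",cv2.resize(im,None,fx=9.9,fy=9.9,interpolation=cv2.INTER_CUBIC))
E
```

```text
clock: 19.05
tcp_pos: [0.5097, -0.1018, 0.2468]
orientation: [-0.0, 0.613, 0.79, 0.0]
wrist_force: [-0.2, 0.7, -3.9]
finger_gap: 0.0356
grip_force: 42.1
```

View pics/left4.png

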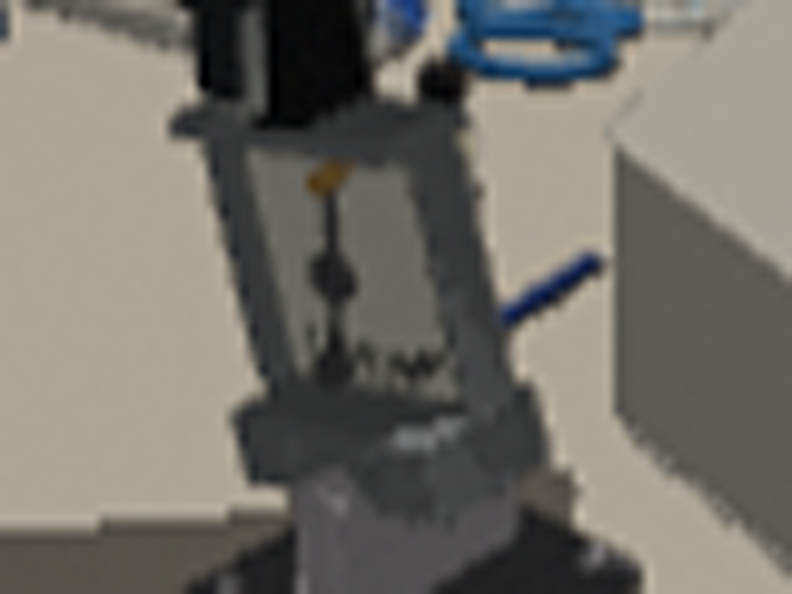

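```bash
python3 -m handwheel '{"deltas":[[-1,0,0,0.02,0],[-1,0,0,0,0],[-1,0,0,0,0]]}' 20;python3 -m handwheel '{"deltas":[[-1,0,0,0.02,0],[-1,0,0,0,0],[-1,0,0,0,0]]}' 20
```

```text
clock: 19.73
tcp_pos: [0.5098, -0.1018, 0.2463]
orientation: [0.0, 0.613, 0.79, 0.0]
wrist_force: [-0.7, 0.4, 0.2]
finger_gap: 0.0357
grip_force: 42.4
clock: 20.1
tcp_pos: [0.5098, -0.1017, 0.2463]
orientation: [0.0, 0.613, 0.79, 0.0]
wrist_force: [-2.1, 1.7, 5.2]
finger_gap: 0.0354
grip_force: 43.3
```

Run:
```python
from workcell import optics,status
from h import *
D={n:[optics.read_camera(n) for i in range(6)] for n in("scene","top")}
m=np.mean([c["frame"].astype(float) for c in D["scene"]],0); np.save("mean5.npy",m); np.savez("scene5.npz",**D["scene"][0])
yaw=np.radians(14.4);X=np.array([np.cos(yaw),np.sin(yaw),0]);Y=np.array([-X[1],X[0],0]);Z=np.array([0,0,1.])
a=-.275  # roll about x
for n,cs in D.items():
    Q=np.concatenate([cloud(c).reshape(-1,3) for c in cs]); Q=Q[np.linalg.norm(Q-[.51,-.12,.12],axis=1)<.2]-[.5189,-.1383,.055]
    L=np.stack([Q@X,Q@Y,Q@Z],1)@R.from_euler("x",a).as_matrix()*1000+[0,0,3.9]
    T=L[(abs(L[:,2]-122)<7)&(abs(L[:,1])<47)&(abs(L[:,1])>16)&(abs(L[:,0])<16)]
    def fit(A,b):
        k=np.ones(len(b),bool)
        for _ in range(6):
            s=np.linalg.lstsq(A[k],b[k],rcond=None)[0]; r=b-A@s; k=abs(r)<max(1.,2*np.median(abs(r[k])))
        return s,k.sum(),r[k].std()
    one=lambda P:np.ones(len(P))
    print(n,"top",len(T)); 
    if len(T)>30: print(fit(np.stack([T[:,1],T[:,0],one(T)],1),T[:,2]), T[:,1].min(),T[:,1].max())
    for sg in(-1,1):
        S=L[(abs(L[:,1]-sg*50)<6)&(L[:,2]>32)&(L[:,2]<116)&(abs(L[:,0])<15)]
        if len(S)>60: print("  side",sg,fit(np.stack([S[:,2],S[:,0],one(S)],1),S[:,1]),len(S))
    W=L[(L[:,2]>35)&(L[:,2]<115)&(abs(L[:,1])<38)&(abs(L[:,0])<20)]
    print("  face x",np.histogram(W[:,0],np.arange(-20,21,4))[0])
```

```text
scene top 388
(array([ 1.66803636e-02, -1.90103907e-03,  1.22056537e+02]), np.int64(185), np.float64(0.5515793160622822)) -46.79523750577397 45.032403912797385
  side -1 (array([-4.24807248e-03,  1.25570527e-02, -5.39953686e+01]), np.int64(397), np.float64(0.8053322326390551)) 623
  side 1 (array([1.82770434e-04, 1.77790188e-02, 4.46205214e+01]), np.int64(51), np.float64(0.3832651028256215)) 74
  face x [  0  12  14  69 170 246 910 595  25   0]
top top 64
(array([-7.70670820e-02, -5.98237361e-02,  1.15810217e+02]), np.int64(40), np.float64(0.8944132435292523)) -46.84181286814044 -32.23810298899137
  side -1 (array([-1.51058974e-02, -1.75404365e-02, -4.97709146e+01]), np.int64(171), np.float64(0.46581759538078044)) 199
  face x [1 0 0 0 0 0 0 0 0 0]
```

Run:
```python
from h import *
c=dict(np.load("scene5.npz")); m=np.load("mean5.npy"); gr=m.mean(2)
np.set_printoptions(linewidth=220)
print(gr[194:223,252:266].astype(int))
yaw=np.radians(14.4);X=np.array([np.cos(yaw),np.sin(yaw),0]);Y=np.array([-X[1],X[0],0]);o=np.array([.5189,-.1383,.055])
# predicted pixels: pivot, and tip / tab points for several pointer-plane depths
for d in(-.006,0,.006):
    for a in(.26,.28):
        def w(y,z): z=z-.0039; return o+X*d+Y*(y*np.cos(a)+z*np.sin(a))+np.array([0,0,-y*np.sin(a)+z*np.cos(a)])
        pv=w(0,.1); tip=pv-[0,0,.062]; tab=w(.067*np.sin(.277),.1-.067*np.cos(.277))
        print(d,a,"pivot",proj(c,pv)[0].round(2),"tip",proj(c,tip)[0].round(2),"tabcentre",proj(c,tab)[0].round(2),"tip+5",proj(c,pv-[0,0,.067])[0].round(2))
```

```text
[[ 56  56  52  55  56  55  54  54  56  53  52  52  56  56]
 [ 76  76  68  60  61  56  57  56  56  55  54  54  58  57]
 [ 97  96  93  91  91  67  55  56  61  58  59  59  67  66]
 [102 102 103 101  78  65  59  60  76  91  90  91  93  91]
 [101 100 101  98  54  58  61  73  97 103 102 103 102 101]
 [101 101 101 100  78  57  50  96 103 101 100 101 101  99]
 [101 101 101 101  97  73  42 105 102 101 101 101 101 101]
 [102 101 101 102 101  80  39  95 102 101 100 100 101 102]
 [102 100 100 101 101  81  35  88 102 101 100 100 100 101]
 [103 101 100 100 102  91  36  88 103 101 101 102 101 101]
 [104 101 101 101 102  99  36  89 103 101 100 101 100 101]
 [ 91 102 101 102 103  80  36  80 104 101 101 101 100 101]
 [ 82 103 102 100  72  47  33  55  87 102 101 101 101 101]
 [ 76 103 102 100  58  31  34  38  58 105 101 101 100 101]
 [ 66 104 102 100  63  31  34  35  43  95 102 101 100 101]
 [ 59  90 102 102  88  41  33  32  40  85 102 101 101 100]
 [ 59  82 103 102 102  86  44  46  70  96 101 100 101 101]
 [ 58  77 104 101 103 102  60  66  97 102 102 101 101 100]
 [ 56  66 104 101  86  86  52  72 104 
[... 511 characters left out ...]
 50  49  49  48  49  48  48  48  49  48]
 [ 53  52  51  49  49  49  49  49  49  49  49  48  49  49]]
-0.006 0.26 pivot [255.15 198.01] tip [256.   215.43] tabcentre [255.81 216.67] tip+5 [256.07 216.8 ]
-0.006 0.28 pivot [254.73 197.95] tip [255.59 215.35] tabcentre [255.7  216.75] tip+5 [255.66 216.73]
0 0.26 pivot [256.57 197.26] tip [257.39 214.65] tabcentre [257.2  215.89] tip+5 [257.46 216.03]
0 0.28 pivot [256.14 197.21] tip [256.98 214.58] tabcentre [257.09 215.98] tip+5 [257.04 215.96]
0.006 0.26 pivot [257.98 196.52] tip [258.77 213.89] tabcentre [258.57 215.13] tip+5 [258.83 215.26]
0.006 0.28 pivot [257.55 196.46] tip [258.36 213.82] tabcentre [258.47 215.21] tip+5 [258.42 215.19]
```

```bash
python3 -m handwheel '{"deltas":[[-1,0.01,0,-0.012,0],[-1,0,0,0,0],[-1,0,0,0,0],[-1,0,0,0,0],[-1,0,0,0,0],[-1,0,0,0,0],[-1,0,0,0,0],[-1,0,0,0,0],[-1,0,0,0,0],[-1,0,0,0,0],[-1,0,0,0,0],[-1,0,0,0,0]]}'
```

```text
clock: 22.2
tcp_pos: [0.5098, -0.1015, 0.2462]
orientation: [0.0, 0.613, 0.79, 0.0]
wrist_force: [-2.5, 0.6, 5.8]
finger_gap: 0.0355
grip_force: 43.1
```

```bash
python3 -m handwheel '{"deltas":[[-1,0,0,-0.012,0],[-1,0,0,0,0],[-1,0,0,0,0],[-1,0,0,0,0],[-1,0,0,0,0],[-1,0,0,0,0],[-1,0,0,0,0],[-1,0,0,0,0],[-1,0,0,0,0],[-1,0,0,0,0],[-1,0,0,0,0],[-1,0,0,0,0]]}'
python3 - <<'E'
from workcell import optics,status
from h import *
m=np.mean([optics.read_camera("scene")["frame"].astype(float) for i in range(4)],0).mean(2)
print(np.abs(m-np.load("mean5.npy").mean(2))[190:240,230:290].max()); np.set_printoptions(linewidth=200)
print(m[211:219,254:264].astype(int)); print(status.get_state()["wrist_force"])
E
```

```text
clock: 23.7
tcp_pos: [0.5097, -0.1014, 0.2462]
orientation: [0.0, 0.613, 0.79, 0.0]
wrist_force: [0.0, -1.2, 1.7]
finger_gap: 0.0353
grip_force: 42.8
45.3611111111111
[[103 101 103 101  56  66  97 102 101 100]
 [104 101  87  86  52  72 104 101 100 100]
 [ 98 100  79  92  42  73 105 103 101 101]
 [ 87 102  81 102  30  56  93  78 103 102]
 [ 77 102  76  78  28  37  66  54  77  88]
 [ 67 104  72  41  30  32  45  70  57  93]
 [ 54  99  73  29  33  34  41  81  73  88]
 [ 46  70  61  40  36  36  37  81  88  86]]
[ 0.13749571 -1.89342452  1.99810285]
```

Seated with about 5 N of contact force, and the pointer stands on the tab. Handing in.

```bash
python3 -c "
from workcell import hand_in
print(hand_in())"
```

```text
the job is handed in; nothing more can be done
None
```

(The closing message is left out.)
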